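# Clear the bedside pile: everything to its own place

## Task

Take the little pile on the bedside console apart and put each thing where it belongs: the white earbud case on the middle of the round black charging pad, the navy pack of cards flat in the walnut card tray, the grey notebook flat in the tan leather memo tray, and the rust-red pocket novel on the middle of the big black dotted hardback, square with it. Leave the drinking glass standing where it is.

Things in the scene. Friction and masses are not known exactly. Their poses are not given: they have to be found in the camera images.
- earbuds: White earbud charging case, a rounded pebble lying flat, 44 wide (x) x 55 long (y) x 21 high mm, 50 g; loose, on top of the pile, lying on the pack of cards. It is to lie flat, same face up. Origin: centre of the underside; z up, y along the long side (which lies roughly along world y).
- cards: Navy travel-size pack of cards with white diamonds, a closed rigid box 50 (x) x 74 (y) x 17 high mm, 60 g; loose, in the pile between earbud case and notebook. Origin: centre of the underside; z up, y along the long side (which lies roughly along world y).
- notebook: Grey closed pocket notebook with a black band and a gold ring on the cover, rigid, 63 (x) x 98 (y) x 13 high mm, 70 g; loose, in the pile between cards and novel. Origin: centre of the underside; z up, y along the long side (which lies roughly along world y).
- novel: Rust-red closed pocket novel with a cream label, rigid, 68 (x) x 118 (y) x 24 high mm, 130 g; loose, at the bottom of the pile, on the console top. The four things of the pile lie a little askew on one another. Origin: centre of the underside; z up, y along the long side (which lies roughly along world y).
- charger: Place of the earbud case: round black wireless charging pad with aluminium rim and a thin grey ring on top, 100 mm across, flat top 10 mm above its origin; stays put. Origin: centre of the underside.
- card_tray: Place of the cards: walnut tray lined in green, outside 78 (x) x 102 (y) mm, pocket 66 x 90 mm, pocket floor 5 mm and wall tops 17 mm above its origin. Both long walls (the x sides) are cut down to the floor level over the middle 56 mm, so that fingers can pass through either side; stays put. Origin: centre of the underside; z up, y along the long side (which lies roughly along world y).
- memo_tray: Place of the notebook: tan leather tray, outside 90 (x) x 126 (y) mm, pocket 80 x 116 mm, pocket floor 4 mm and wall tops 14 mm above its origin. Both long walls (the x sides) are cut down to the floor level over the middle 64 mm, so that fingers can pass through either side; stays put. Origin: centre of the underside; z up, y along the long side (which lies roughly along world y).
- hardback: Place of the novel: large black hardback with white dots lying flat, 130 (x) x 185 (y) x 30 high mm, flat top 30 mm above its origin; stays put. Origin: centre of the underside; z up, y along the long side (which lies roughly along world y).
- glass: Empty drinking glass, 72 mm across, 88 mm high, loose on a fixed cork coaster (100 mm across, 6 mm high). Origin: centre of underside. Also a lip balm and an atomiser (19 mm across, 76 mm high, upright) at about x 0.555, y +0.135 and -0.135; other belongings under 0.1 m high beyond x = 0.77, beyond |y| = 0.41 (taller ones beyond 0.69) and, under 40 mm, nearer than x = 0.37.
There are look-alikes about, which are no part of the job. What is shaped like the notebook but orange or pink is not meant.

How it is judged:
By the outcome, as a careful person would: the job done as asked, in the order asked, and still so for the second after the job is handed in, with the robot touching nothing.
It also fails if it takes over 120 s, if anything falls off the work surface, if the arm or the gripper's body presses on something with over 40 N, if the wrist force passes 120 N, or if a joint passes its speed limit or range.

## Robot

A 6-joint arm with a two-finger parallel gripper is mounted at the origin on the work surface. World frame = base frame: x ahead of the robot, y to its left, z up, the work surface at z = 0. Lengths are in mm, angles in rad, forces in N, time in s.
With the tool pointing down it reaches from about 400 to 925 mm from the base axis. Payload 12.5 kg.
Tool frame: the origin (TCP) lies midway between the tips of the shut fingers; the grasp point (between the pads) lies 19 mm behind it; z points along the fingers, y is the line along which they close (so a half turn about z gives the same grasp; the last joint's range is limited). The gripper opens to 95 mm and grips with 3 to 60 N. Pads are 20 mm wide; open, the fingers measure 119 mm over their backs; the gripper's body (75 mm by 180 mm) begins 59 mm behind the grasp point.
Start: joints at [-1.323, 0.491, 1.559, -0, 1.092, -0.106], TCP at [216.564, -586.299, 214.661] pointing down, gripper open.
Joint ranges: [-3.1, 3.1], [-0.84, 2.19], [0.05, 2.79], [-1.13, 4.28], [0.06, 2.93], [-2.69, 2.69]. Speed limits (rad/s): [2.22, 2.22, 2.79, 3.14, 3.14, 3.14].

## Interface

Orientations are given as [roll, pitch, yaw] about the fixed x, y, z axes, in that order (R = Rz(yaw) Ry(pitch) Rx(roll)).
In Python, from cell import state, read_camera, camera_info, env gives the robot as it stands.
- The arm moves only by the tool move_arm, never from a script. Its argument "commands" is a list of rows, each a list of 3 entries, a list of its own where there are three numbers: the shift along the world's x, y, z in cm, then the turn, a rotation vector about the world's x, y, z in degrees, then the opening, from 0 (shut) to 1 (fully open). A call has 1 to 10 rows; each row shifts and turns the commanded pose from where the row before left it; what a row does not reach is not made up. A row lasts 1/10 s, in which the tool goes at most 50 mm and 8.59 degrees, less where a joint would pass 70% of its speed; a pose out of reach is approached as far as the arm can. A call with a gripper value outside its range is refused whole. The fingers move at their own pace and stop on an object; the grip force is fixed at half the most. Time passes only in rows, so rows that do not move let the fingers close. It gives the time, the measured TCP pose, the force, the opening and the grip force at its end, in the units of the state.
- state(): the state, without advancing time (a new reading comes with each control period).
- read_camera(name): name is "side" or "top"; returns the picture (420x560x3 uint8, blue, green, red); there is no depth.
- camera_info(name): a dict with "K" (3x3 intrinsics, pixels), "k1" (the pictures are not rectified: a ray, as slopes to the right and down, at radius r is drawn at 1 + k1 r^2 times it, then the intrinsics apply), "cam_to_world" (4x4, takes a point from camera to world coordinates). Camera axes: x right, y down, z forward; pixel columns grow to the right and rows downward; lengths in mm; the calibration is good to about 2 mm. A picture is of the moment at which its call begins. camera_info takes no time and is no camera call.
- env.job_done(): hands the job in; it is judged then, once.
The state is a dict: "t": time; "joints": joint angles; "qvel": joint speeds; "tau": joint torques, N m; "eef_pos": TCP position; "tcp_rot": TCP orientation; "ft_force": force on the tool from outside, world axes, zero at the start; "moment": the same for the moment, N m; "opening": opening from 0.0 (shut) to 1.0 (fully open); "grip_force": force on a finger pad.
Only numpy, scipy, OpenCV 4.12 (cv2) and the standard library are available. Lean on these libraries where they do the work, as an engineer would, in place of code of your own. Each camera call takes 0.05 s, during which the arm holds its last target. There are 200 camera calls.

## Working session

There is one attempt and no reset: what is moved stays moved. The work goes in short steps, Python scripts to look and compute and a tool call to move; the robot and the scene stay as the last step left them, time stands still between calls to the robot, and variables do not carry over. Pictures are saved under pics/ and viewed, at most 14 in all, crops included, and the job is handed in when it is done.

Besides the shell and the picture viewer there is one more tool, called after ">>>" by a JSON object that holds its "method" and its "body". move_arm: Moves the arm, as the interface text tells. Its arguments: {"type":"object","properties":{"commands":{"type":"array"}},"required":["commands"]}

```bash
mkdir -p pics; ls
cat > h.py <<'E'
import numpy as np,cv2
from cell import state,read_camera,camera_info,env
def ray(n,px):
    c=camera_info(n);K=np.array(c["K"]);T=np.array(c["cam_to_world"])
    px=np.atleast_2d(np.array(px,float))
    d=np.c_[(px[:,0]-K[0,2])/K[0,0],(px[:,1]-K[1,2])/K[1,1]]
    u=d.copy()
    for _ in range(20): u=d/(1+c["k1"]*(u**2).sum(1,keepdims=True))
    r=np.c_[u,np.ones(len(u))]@T[:3,:3].T
    return T[:3,3],r
def onplane(n,px,z):
    o,r=ray(n,px); return o+r*((z-o[2])/r[:,2])[:,None]
def proj(n,P):
    c=camera_info(n);K=np.array(c["K"]);T=np.array(c["cam_to_world"])
    p=(np.atleast_2d(P)-T[:3,3])@T[:3,:3]; u=p[:,:2]/p[:,2:]
    u=u*(1+c["k1"]*(u**2).sum(1,keepdims=True))
    return u*[K[0,0],K[1,1]]+[K[0,2],K[1,2]]
E
python3 - <<'E'
from h import *
for n in("top","side"):
    cv2.imwrite(f"pics/{n}0.png",read_camera(n)); c=camera_info(n); print(n,np.round(c["cam_to_world"],2).tolist(),np.round(c["K"],1).tolist(),c["k1"])
print(state())
E
```

```text
pics
top [[0.02, -0.99, 0.14, 511.7], [-1.0, -0.02, 0.01, -5.23], [-0.01, -0.14, -0.99, 998.02], [0.0, 0.0, 0.0, 1.0]] [[452.6, 0.0, 277.5], [0.0, 452.6, 204.9], [0.0, 0.0, 1.0]] -0.08695539028716191
side [[0.97, -0.16, 0.17, 466.14], [-0.23, -0.63, 0.74, -676.91], [-0.01, -0.76, -0.65, 653.97], [0.0, 0.0, 0.0, 1.0]] [[459.3, 0.0, 284.2], [0.0, 459.3, 213.9], [0.0, 0.0, 1.0]] -0.05252033962298757
{'t': 0.1, 'joints': array([-1.32258012e+00,  4.91533294e-01,  1.55939642e+00,  3.94693796e-05,
        1.09170031e+00, -1.05586125e-01]), 'qvel': array([ 0.00201644, -0.00067515, -0.00198249,  0.00075153,  0.00061011,
        0.00136895]), 'tau': array([ 4.55789952e-03, -6.13621116e+01, -2.58606863e+01,  6.94639608e-02,
        4.70130437e-02, -6.20625224e-05]), 'eef_pos': array([ 216.52672488, -586.06288954,  214.09632755]), 'tcp_rot': array([-3.14056475e+00, -1.44139836e-04,  3.53784047e-01]), 'ft_force': array([ 0.49603663, -0.08515955, -0.96301491]), 'moment': array([0.02077211, 0.0359586 , 0.04385659]), 'grip_force': 0.0, 'opening': 1.0011653383668924}
```

View pics/top0.png

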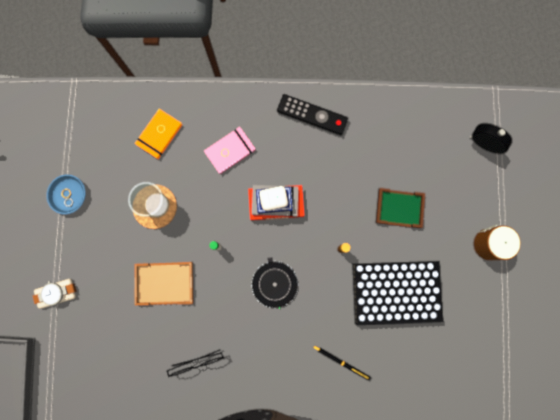

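View pics/side0.png

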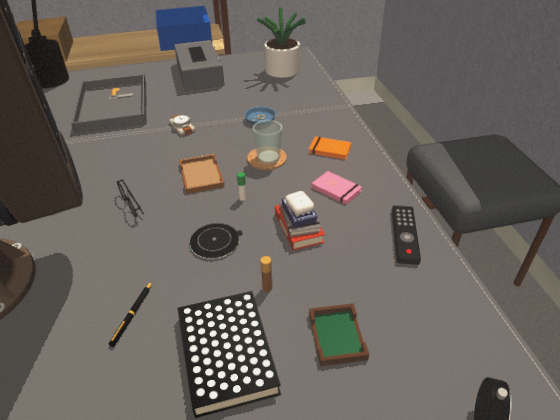

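The pile is at top (275,203), side (298,218). Possible confusions:
- **Notebook:** the orange one (159,134) and the pink one (229,151) in the top view are look-alikes. The grey one in the pile is the right one.
- **Earbud case:** the white clock (52,294) and the black mouse (491,137). The white pebble at (273,199) is the right one.
- **Trays:** the grey tray at the lower left is not meant. The tan tray (163,284) and the green-lined one (401,208) are the right ones.
- **Charger (275,285) and hardback (398,293):** each stands alone.

Next I check the choice in a crop and measure.

```bash
cat >> h.py <<'E'
def rect(n,mask,z,roi):
    """minAreaRect in world xy of mask's largest contour, rays cast onto plane z"""
    x0,y0,x1,y1=roi; m=np.zeros_like(mask); m[y0:y1,x0:x1]=mask[y0:y1,x0:x1]
    m=cv2.morphologyEx(m,cv2.MORPH_CLOSE,np.ones((5,5),np.uint8))
    cs,_=cv2.findContours(m,cv2.RETR_EXTERNAL,cv2.CHAIN_APPROX_NONE)
    c=max(cs,key=cv2.contourArea); w=onplane(n,c[:,0,:],z)[:,:2].astype(np.float32)
    (cx,cy),(a,b),t=cv2.minAreaRect(w)
    if a>b: a,b,t=b,a,t-90   # b long; t = direction of short side; yaw of short axis from x
    t=(t+90)%180-90
    return [round(float(v),1) for v in (cx,cy,a,b,t)]
E
python3 - <<'E'
from h import *
a=cv2.imread("pics/top0.png"); s=cv2.imread("pics/side0.png")
p=np.hstack([cv2.resize(a[170:235,235:320],None,fx=6,fy=6,interpolation=cv2.INTER_CUBIC)[:,:380],cv2.resize(s[185:250,265:335],None,fx=6,fy=6,interpolation=cv2.INTER_CUBIC)[:390]])
p=np.hstack([cv2.resize(a[178:228,240:312],None,fx=5.5,fy=5.5,interpolation=cv2.INTER_CUBIC),cv2.resize(s[186:251,270:330],(369,400),interpolation=cv2.INTER_CUBIC)[:275]]) if 0 else None
A=cv2.resize(a[178:228,240:312],(576,400),interpolation=cv2.INTER_CUBIC)
B=cv2.resize(s[185:250,270:330],None,fx=6,fy=6,interpolation=cv2.INTER_CUBIC)[:400]
B=cv2.copyMakeBorder(B,0,400-len(B),0,0,cv2.BORDER_CONSTANT)
cv2.imwrite("pics/crop0.png",cv2.resize(np.hstack([A,B]),None,fx=.85,fy=.85))
h=cv2.cvtColor(a,cv2.COLOR_BGR2HSV); H,S,V=cv2.split(h)
f=lambda c:(c*255).astype(np.uint8)
print("ear",rect("top",f((V>170)&(S<60)),68,(255,184,291,214)))
print("novel",rect("top",f(((H<8)|(H>172))&(S>150)&(V>90)),24,(240,175,312,230)))
print("walnut",rect("top",f((S>120)&(V>40)),17,(365,175,435,240)))
print("tan",rect("top",f((S>90)&(V>80)),14,(125,255,200,315)))
print("hard",rect("top",f((V<30)|(V>180)),30,(345,252,450,332)))
print("charger",rect("top",f(V<45),10,(247,262,302,312)))
print(a[250:262,400].tolist(),a[285,240:262].tolist())
E
```

```text
ear [652.9, 17.6, 54.7, 71.9, 3.5]
novel [628.5, 35.8, 54.6, 111.5, -32.3]
walnut [645.5, -263.6, 77.0, 101.7, -5.3]
tan [469.8, 250.4, 91.1, 128.0, 3.2]
hard [462.8, -253.4, 123.6, 180.2, 3.1]
charger [473.8, 9.0, 92.3, 93.0, 38.1]
[[132, 136, 139], [132, 136, 139], [131, 135, 138], [132, 137, 140], [131, 135, 139], [132, 137, 139], [132, 135, 139], [132, 136, 140], [132, 137, 139], [132, 137, 140], [130, 135, 138], [115, 119, 122]] [[131, 137, 140], [133, 139, 142], [132, 138, 141], [132, 138, 141], [132, 137, 140], [132, 137, 140], [132, 137, 140], [133, 138, 141], [132, 138, 141], [133, 138, 142], [147, 150, 152], [160, 162, 161], [99, 100, 99], [41, 40, 40], [30, 29, 29], [31, 30, 31], [30, 29, 29], [33, 32, 34], [70, 72, 76], [109, 112, 118], [76, 77, 81], [46, 46, 47]]
```

View pics/crop0.png

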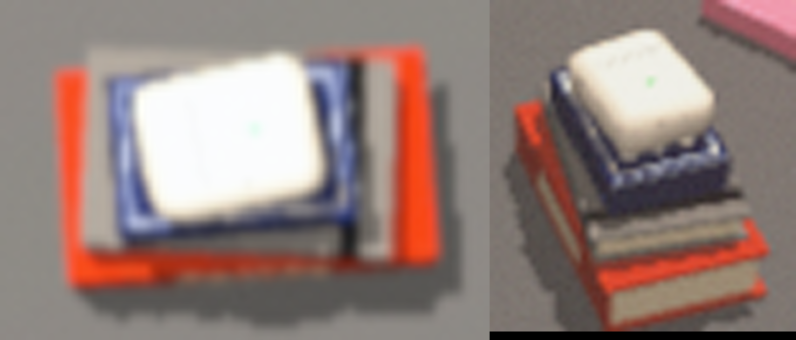

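The crop confirms the pile: white case on navy cards on grey notebook on red novel. The case is yawed about +11°. I'll overlay the place estimates to check them.

Run:
```python
from h import *
a=cv2.imread("pics/top0.png"); H,S,V=cv2.split(cv2.cvtColor(a,cv2.COLOR_BGR2HSV)); f=lambda c:(c*255).astype(np.uint8)
for v in(195,215,235): print("ear",v,rect("top",f((V>v)&(S<50)),66,(255,184,291,214)))
print("green",rect("top",f((H>50)&(H<90)&(S>100)&(V>30)),5,(365,175,435,240)))
print("tanfloor",rect("top",f((H>8)&(H<25)&(S>90)&(V>165)),4,(130,258,200,312)))
print("alu",rect("top",f(V<110),10,(247,267,302,312)))
d=f((V>170)&(S<60)); n,_,st,c=cv2.connectedComponentsWithStats(d[252:332,345:450])
c=c[(st[:,4]>6)&(st[:,4]<200)]+[345,252]; w=onplane("top",c,30)[:,:2].astype(np.float32); print(len(c),cv2.minAreaRect(w))
G=a.copy()
G=cv2.resize(a,None,fx=4,fy=4,interpolation=cv2.INTER_CUBIC)
def draw(x,y,w,l,t,z):
    t=np.deg2rad(t);R=np.array([[np.cos(t),-np.sin(t)],[np.sin(t),np.cos(t)]])
    P=np.array([[-1,-1],[1,-1],[1,1],[-1,1]])*[w/2,l/2]@R.T+[x,y]
    q=proj("top",np.c_[P,np.full(4,z)]); cv2.polylines(G,[np.int32(q*4+2)],True,(255,0,255),1)
draw(645.5,-263.6,78,102,-5.3,17); draw(469.8,250.4,90,126,3.2,14); draw(462.8,-253.4,130,185,3.1,30)
t=np.linspace(0,6.28,60); q=proj("top",np.c_[473.8+50*np.cos(t),9+50*np.sin(t),0*t+10]); cv2.polylines(G,[np.int32(q*4+2)],True,(255,0,255),1)
c=lambda x,y,w,h:G[y*4:(y+h)*4,x*4:(x+w)*4]
cv2.imwrite("pics/ov.png",np.vstack([np.hstack([c(345,250,105,80),c(370,180,70,80)]),np.hstack([c(125,252,105,66),c(240,252,70,66)])]))
```

```text
ear 195 [655.3, 14.8, 44.6, 66.2, 13.9]
ear 215 [654.1, 18.0, 43.0, 58.5, 12.7]
ear 235 [655.2, 15.2, 40.5, 51.6, 12.6]
green [647.1, -267.1, 64.6, 86.4, -5.2]
tanfloor [469.6, 254.0, 91.4, 127.1, 3.3]
alu [467.5, 7.6, 87.6, 99.3, 1.3]
63 ((464.879150390625, -254.3543701171875), (103.82797241210938, 161.90896606445312), 2.976191282272339)
```

View pics/ov.png

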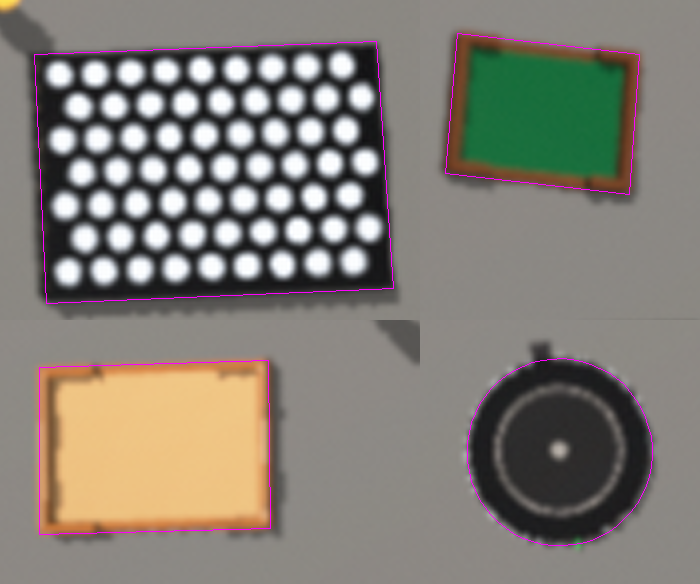

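The outlines fit: hardback (463,-255) yaw 3°, card tray (646,-265) yaw -5.3°, memo tray (470,251) yaw 3.2°, charger (473.5,8.5). The earbuds are at (654.5,16) yaw about 12.5°. Approaching.

>>> {"method": "move_arm", "body": {"commands": [[[2.2,3.0,-0.3],[0,0,4.1],1],[[2.2,3.0,-0.3],[0,0,4.1],1],[[2.2,3.0,-0.3],[0,0,4.1],1],[[2.2,3.0,-0.3],[0,0,4.1],1],[[2.2,3.0,-0.3],[0,0,4.1],1],[[2.2,3.0,-0.3],[0,0,4.1],1],[[2.2,3.0,-0.3],[0,0,4.1],1],[[2.2,3.0,-0.3],[0,0,4.1],1],[[2.2,3.0,-0.3],[0,0,4.1],1],[[2.2,3.0,-0.3],[0,0,4.1],1]]}}

```text
t: 1.1
eef_pos: [437.2, -284.9, 184.4]
tcp_rot: [-3.141, -0.0, 1.072]
ft_force: [0.4, -0.1, -0.1]
opening: 1.001
grip_force: 0.0
```

>>> {"method": "move_arm", "body": {"commands": [[[2.2,3.0,-0.3],[0,0,4.1],1],[[2.2,3.0,-0.3],[0,0,4.1],1],[[2.2,3.0,-0.3],[0,0,4.1],1],[[2.2,3.0,-0.3],[0,0,4.1],1],[[2.2,3.0,-0.3],[0,0,4.1],1],[[2.2,3.0,-0.3],[0,0,4.1],1],[[2.2,3.0,-0.3],[0,0,4.1],1],[[2.2,3.0,-0.3],[0,0,4.1],1],[[2.2,3.0,-0.3],[0,0,4.1],1],[[0,0,0],[0,0,0],1]]}}

```text
t: 2.1
eef_pos: [636.0, -13.0, 156.6]
tcp_rot: [-3.141, -0.001, 1.719]
ft_force: [0.0, -0.4, -1.2]
opening: 1.001
grip_force: 0.0
```

>>> {"method": "move_arm", "body": {"commands": [[[1.0,1.5,0],[0,0,2],1],[[0.85,1.4,0],[0,0,2],1],[[0,0,-2.5],[0,0,0],1],[[0,0,-2.5],[0,0,0],1],[[0,0,-2.5],[0,0,0],1],[[0,0,-2.4],[0,0,0],1],[[0,0,0],[0,0,0],1]]}}

```text
t: 2.8
eef_pos: [651.8, 12.9, 55.9]
tcp_rot: [-3.137, -0.001, 1.784]
ft_force: [0.4, 0.2, -0.1]
opening: 1.003
grip_force: 0.0
```

Run:
```python
from h import *
print(state()["eef_pos"])
s=read_camera("side"); cv2.imwrite("pics/s1.png",cv2.resize(s[150:270,220:380],(800,600),interpolation=cv2.INTER_CUBIC))
```

```text
[651.80482162  12.89064913  55.89673497]
```

View pics/s1.png

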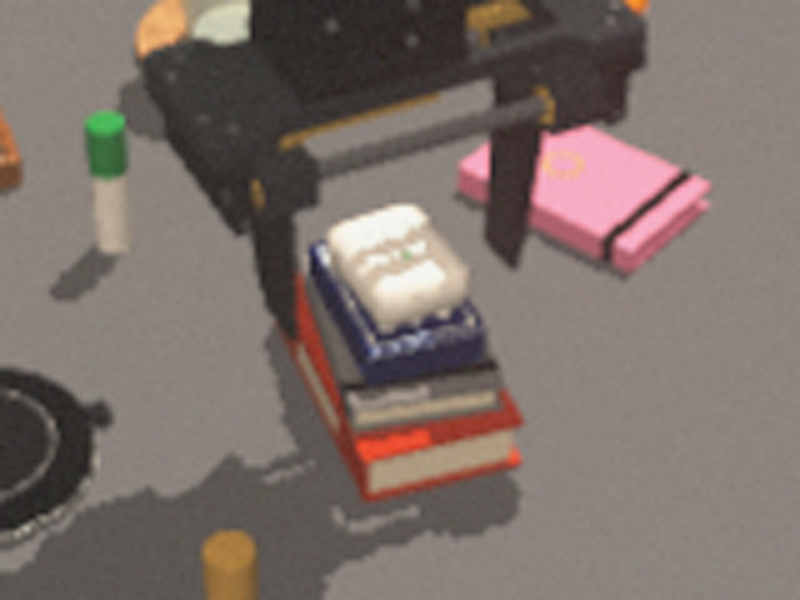

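The fingers straddle the white case, with tips about at its foot. I shift slightly and close.

>>> {"method": "move_arm", "body": {"commands": [[[0.25,0.3,0.1],[0,0,0],1],[[0,0,0],[0,0,0],0.3],[[0,0,0],[0,0,0],0.3],[[0,0,0],[0,0,0],0.3],[[0,0,0],[0,0,0],0.3],[[0,0,0],[0,0,0],0.3],[[0,0,0],[0,0,0],0.3],[[0,0,0],[0,0,0],0.3],[[0,0,0],[0,0,0],0.3]]}}

```text
t: 3.75
eef_pos: [655.5, 15.7, 59.7]
tcp_rot: [3.142, -0.0, 1.783]
ft_force: [-0.7, -1.1, 0.3]
opening: 0.46
grip_force: 30.0
```

>>> {"method": "move_arm", "body": {"commands": [[[0,0,2],[0,0,0],0.3],[[0,0,3],[0,0,0],0.3],[[-2.5,0,2],[0,0,0],0.3],[[-2.6,0,0],[0,0,0],0.3],[[-2.6,0,0],[0,0,-3],0.3],[[-2.6,0,0],[0,0,-3],0.3],[[-2.6,-0.2,0],[0,0,-3],0.3],[[-2.6,-0.2,0],[0,0,-3],0.3],[[-2.6,-0.2,0],[0,0,0],0.3],[[0,0,0],[0,0,0],0.3]]}}

```text
t: 4.75
eef_pos: [471.8, 9.8, 129.8]
tcp_rot: [-3.14, -0.0, 1.574]
ft_force: [0.3, 0.5, -1.1]
opening: 0.458
grip_force: 30.0
```

>>> {"method": "move_arm", "body": {"commands": [[[0.15,-0.1,-2.5],[0,0,0],0.3],[[0,0,-2.5],[0,0,0],0.3],[[0,0,-2.5],[0,0,0],0.3],[[0,0,-2],[0,0,0],0.3],[[0,0,-1],[0,0,0],0.3],[[0,0,-0.4],[0,0,0],0.3],[[0,0,0],[0,0,0],0.3]]}}

```text
t: 5.45
eef_pos: [476.4, 8.7, 20.7]
tcp_rot: [3.142, -0.0, 1.574]
ft_force: [0.3, 0.2, -0.4]
opening: 0.462
grip_force: 30.0
```

>>> {"method": "move_arm", "body": {"commands": [[[-0.25,0,-0.2],[0,0,0],0.3],[[0,0,-0.2],[0,0,0],0.3],[[0,0,0],[0,0,0],0.3]]}}

```text
t: 5.75
eef_pos: [473.7, 8.7, 17.0]
tcp_rot: [3.141, 0.0, 1.574]
ft_force: [0.2, 0.5, -0.2]
opening: 0.457
grip_force: 30.0
```

>>> {"method": "move_arm", "body": {"commands": [[[0,0,-0.1],[0,0,0],0.3],[[0,0,0],[0,0,0],0.3],[[0,0,0],[0,0,0],0.65],[[0,0,0],[0,0,0],0.65],[[0,0,0],[0,0,0],0.8],[[0,0,0],[0,0,0],0.8],[[0,0,2],[0,0,0],0.9],[[0,0,2.5],[0,0,0],1],[[0,0,3],[0,0,0],1],[[0,0,3],[0,0,0],1]]}}

```text
t: 6.75
eef_pos: [473.3, 8.7, 121.7]
tcp_rot: [-3.141, -0.0, 1.574]
ft_force: [0.5, -0.1, 1.1]
opening: 0.993
grip_force: 0.0
```

>>> {"method": "move_arm", "body": {"commands": [[[0,-2.5,1],[0,0,0],1],[[0,-3,0],[0,0,0],1],[[0,-3,0],[0,0,0],1],[[0,-3,0],[0,0,0],1],[[0,-3,0],[0,0,0],1],[[0,-3,0],[0,0,0],1],[[0,0,0],[0,0,0],1]]}}

```text
t: 7.45
eef_pos: [473.7, -169.0, 130.6]
tcp_rot: [3.141, 0.001, 1.571]
ft_force: [-0.3, 0.4, -0.7]
opening: 0.998
grip_force: 0.0
```

Run:
```python
from h import *
print(state()["eef_pos"])
a=read_camera("top"); cv2.imwrite("pics/t2raw.png",a); H,S,V=cv2.split(cv2.cvtColor(a,cv2.COLOR_BGR2HSV)); f=lambda c:(c*255).astype(np.uint8)
print("ear",rect("top",f((V>195)&(S<50)),20,(247,262,302,312)))
print("cards",rect("top",f((H>105)&(H<130)&(S>80)),54,(240,175,312,230)))
cv2.imwrite("pics/t2.png",cv2.resize(a[170:320,220:320],(400,600),interpolation=cv2.INTER_CUBIC))
```

```text
[ 473.71284855 -169.01120119  130.62218978]
ear [473.1, 8.6, 42.3, 53.5, 1.3]
cards [651.6, 12.8, 50.1, 72.4, 3.6]
```

View pics/t2.png

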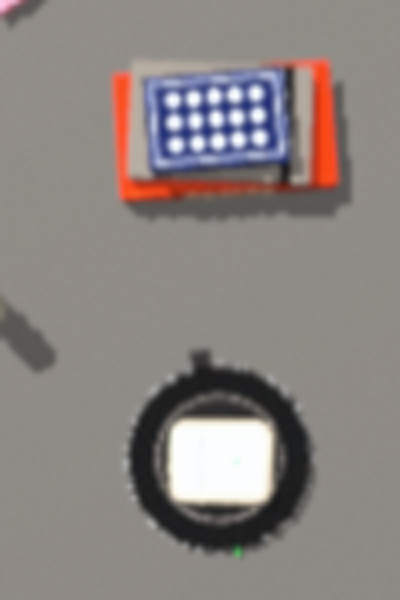

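The earbud case lies centred on the pad (473,9). The cards are bare at (652,13), yaw 3.6°.

>>> {"method": "move_arm", "body": {"commands": [[[2.5,2.6,0],[0,0,0.5],1],[[2.5,2.6,0],[0,0,0.5],1],[[2.5,2.6,0],[0,0,0.5],1],[[2.6,2.6,0],[0,0,0.5],1],[[2.6,2.6,0],[0,0,0.5],1],[[2.6,2.6,0],[0,0,0.5],1],[[2.5,2.6,0],[0,0,0.6],1],[[0,0,-2.5],[0,0,0],1],[[0,0,-2.5],[0,0,0],1],[[0,0,0],[0,0,0],1]]}}

```text
t: 8.5
eef_pos: [649.5, 17.3, 77.6]
tcp_rot: [-3.136, -0.001, 1.638]
ft_force: [0.6, -0.1, 0.9]
opening: 1.0
grip_force: 0.0
```

>>> {"method": "move_arm", "body": {"commands": [[[0.1,-0.3,-2],[0,0,0],1],[[0,0,-1.5],[0,0,0],1],[[0,0,0],[0,0,0],1],[[0,0,0],[0,0,0],1]]}}

```text
t: 8.9
eef_pos: [652.6, 12.9, 46.2]
tcp_rot: [3.142, -0.0, 1.637]
ft_force: [0.4, -0.6, 0.3]
opening: 0.997
grip_force: 0.0
```

>>> {"method": "move_arm", "body": {"commands": [[[0,0,-0.6],[0,0,0],1],[[0,0,0],[0,0,0],0.4],[[0,0,0],[0,0,0],0.4],[[0,0,0],[0,0,0],0.4],[[0,0,0],[0,0,0],0.4],[[0,0,0],[0,0,0],0.4],[[0,0,0],[0,0,0],0.4],[[0,0,0],[0,0,0],0.4]]}}

```text
t: 9.7
eef_pos: [652.6, 12.7, 39.7]
tcp_rot: [3.141, 0.0, 1.637]
ft_force: [0.1, -0.4, 0.6]
opening: 0.529
grip_force: 29.8
```

>>> {"method": "move_arm", "body": {"commands": [[[0,0,2],[0,0,0],0.4],[[0,0,3],[0,0,0],0.4],[[0,-2.5,1],[0,0,-1],0.4],[[0,-3,0],[0,0,-1],0.4],[[0,-3,0],[0,0,-1],0.4],[[0,-3,0],[0,0,-1],0.4],[[0,-3,0],[0,0,-1],0.4],[[0,-3,0],[0,0,-1],0.4],[[0,-3,0],[0,0,-1],0.4],[[0,-3,0],[0,0,-1],0.4]]}}

```text
t: 10.7
eef_pos: [652.4, -223.5, 99.5]
tcp_rot: [-3.141, -0.0, 1.496]
ft_force: [-0.1, -0.3, -0.3]
opening: 0.529
grip_force: 29.8
```

>>> {"method": "move_arm", "body": {"commands": [[[-0.3,-2.3,0],[0,0,-1],0.4],[[-0.3,-2,0],[0,0,0],0.4],[[0,0,0],[0,0,0],0.4],[[0,0,0],[0,0,0],0.4]]}}

```text
t: 11.1
eef_pos: [646.3, -265.2, 99.5]
tcp_rot: [-3.141, -0.0, 1.479]
ft_force: [0.4, 0.7, -0.4]
opening: 0.525
grip_force: 29.8
```

>>> {"method": "move_arm", "body": {"commands": [[[0,0,-2.5],[0,0,0],0.4],[[0,0,-2.5],[0,0,0],0.4],[[0,0,-2],[0,0,0],0.4],[[0,0,-1],[0,0,0],0.4],[[0,0,-0.6],[0,0,0],0.4],[[0,0,-0.3],[0,0,0],0.4],[[0,0,-0.2],[0,0,0],0.4],[[0,0,0],[0,0,0],0.4],[[0,0,0],[0,0,0],0.4]]}}

```text
t: 12.0
eef_pos: [646.8, -265.4, 9.3]
tcp_rot: [3.141, 0.0, 1.48]
ft_force: [-0.1, 0.0, -0.5]
opening: 0.526
grip_force: 29.8
```

>>> {"method": "move_arm", "body": {"commands": [[[0,0,-0.12],[0,0,0],0.4],[[0,0,0],[0,0,0],0.4],[[0,0,0],[0,0,0],0.65],[[0,0,0],[0,0,0],0.75],[[0,0,0],[0,0,0],0.85],[[0,0,0],[0,0,0],0.85],[[0,0,2],[0,0,0],0.85],[[0,0,3],[0,0,0],1],[[0,0,3],[0,0,0],1],[[0,0,3],[0,0,0],1]]}}

```text
t: 13.0
eef_pos: [646.4, -265.2, 118.6]
tcp_rot: [-3.141, -0.0, 1.48]
ft_force: [0.7, -0.8, -0.7]
opening: 0.992
grip_force: 0.0
```

>>> {"method": "move_arm", "body": {"commands": [[[-2,2,1],[0,0,1.5],1],[[-2.5,2.5,0],[0,0,1.5],1],[[-2.5,2.5,0],[0,0,1.5],1],[[-2.5,2.5,0],[0,0,1.5],1],[[-2.5,2.5,0],[0,0,1.5],1],[[-2.5,0,0],[0,0,1.5],1],[[0,0,0],[0,0,0],1],[[0,0,0],[0,0,0],1]]}}

```text
t: 13.8
eef_pos: [502.1, -145.6, 127.9]
tcp_rot: [3.14, 0.001, 1.636]
ft_force: [0.7, 0.1, -0.1]
opening: 1.003
grip_force: 0.0
```

Run:
```python
from h import *
print(state()["eef_pos"],state()["tcp_rot"])
a=read_camera("top"); cv2.imwrite("pics/t3raw.png",a); H,S,V=cv2.split(cv2.cvtColor(a,cv2.COLOR_BGR2HSV)); f=lambda c:(c*255).astype(np.uint8)
print("cards",rect("top",f((H>105)&(H<130)&(S>80)),22,(365,175,435,240)))
red=((H<8)|(H>172))&(S>150)&(V>90)
m=f((~red)&(S<60)); x0,y0,x1,y1=240,175,312,230
# notebook region: grey/black blob enclosed in the novel outline
print("nb px",a[203,245:310:3].tolist())
cv2.imwrite("pics/t3.png",np.hstack([cv2.resize(a[175:230,235:319],None,fx=5,fy=5,interpolation=cv2.INTER_CUBIC),cv2.resize(a[180:235,370:435],None,fx=5,fy=5,interpolation=cv2.INTER_CUBIC)]))
```

```text
[ 502.11467451 -145.5921519   127.92398982] [3.14038340e+00 5.51276214e-04 1.63579451e+00]
cards [645.2, -262.6, 49.8, 74.9, -3.5]
nb px [[136, 142, 145], [122, 131, 184], [82, 108, 245], [164, 174, 184], [164, 174, 184], [163, 173, 183], [163, 174, 183], [150, 188, 207], [141, 195, 220], [149, 189, 208], [162, 172, 181], [162, 172, 182], [161, 171, 181], [160, 171, 180], [160, 170, 180], [91, 96, 100], [128, 137, 143], [151, 163, 179], [23, 57, 209], [37, 75, 243], [86, 88, 92], [136, 141, 145]]
```

View pics/t3.png

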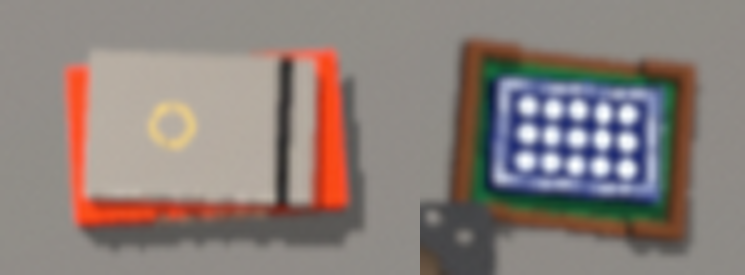

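Cards are flat in the tray. The notebook's corners in the crop are (90,50), (318,58), (314,205) and (85,200).

Run:
```python
from h import *
p=np.array([[90,50],[318,58],[314,203],[85,196]])/5.+[234.6,174.6]
w=onplane("top",p,37); print(w.round(1).tolist(),w.mean(0)); d=w[0]-w[1]; e=w[3]-w[2]
print(np.linalg.norm(d),np.linalg.norm(w[0]-w[3]),[np.rad2deg(np.arctan2(-v[0],v[1])) for v in(d,e)])
p=np.array([[66,68],[337,50],[348,208],[81,222]])/5.+[234.6,174.6]
w=onplane("top",p,24); print("novel",w.mean(0)); d=w[0]-w[1]; e=w[3]-w[2]
print(np.linalg.norm(d),np.linalg.norm(w[0]-w[3]),[np.rad2deg(np.arctan2(-v[0],v[1])) for v in(d,e)])
```

```text
[[686.5, 60.7, 37.0], [685.1, -37.8, 37.0], [622.2, -37.1, 37.0], [623.1, 60.9, 37.0]] [654.21670622  11.69306253  37.        ]
98.44738729050688 63.47502183506601 [np.float64(-0.8361551185178737), np.float64(-0.521533280755696)]
novel [651.71722049   9.08387937  24.        ]
118.73786634942401 68.0444404652558 [np.float64(5.064001255581659), np.float64(4.260940567484572)]
```

>>> {"method": "move_arm", "body": {"commands": [[[2.5,2.6,0],[0,0,-0.7],1],[[2.5,2.6,0],[0,0,-0.7],1],[[2.5,2.6,0],[0,0,-0.7],1],[[2.5,2.6,0],[0,0,-0.7],1],[[2.6,2.6,0],[0,0,-0.8],1],[[2.6,2.7,0],[0,0,-0.8],1],[[0,0,-2.5],[0,0,0],1],[[0,0,-2.5],[0,0,0],1],[[0,0,-2.5],[0,0,0],1],[[0,0,0],[0,0,0],1]]}}

```text
t: 14.85
eef_pos: [652.7, 11.8, 49.0]
tcp_rot: [-3.137, -0.0, 1.559]
ft_force: [-0.5, 0.5, -0.0]
opening: 1.003
grip_force: 0.0
```

>>> {"method": "move_arm", "body": {"commands": [[[0,0,-1],[0,0,0],1],[[0,0,-1],[0,0,0],1],[[0,0,0],[0,0,0],1],[[0,0,0],[0,0,0],1]]}}

```text
t: 15.25
eef_pos: [653.8, 11.6, 32.8]
tcp_rot: [3.141, 0.0, 1.56]
ft_force: [-0.5, -0.3, 0.9]
opening: 0.998
grip_force: 0.0
```

>>> {"method": "move_arm", "body": {"commands": [[[0,0,-0.6],[0,0,0],1],[[0,0,0],[0,0,0],0.5],[[0,0,0],[0,0,0],0.5],[[0,0,0],[0,0,0],0.5],[[0,0,0],[0,0,0],0.5],[[0,0,0],[0,0,0],0.5],[[0,0,0],[0,0,0],0.5]]}}

```text
t: 15.95
eef_pos: [653.7, 11.7, 26.6]
tcp_rot: [3.141, 0.0, 1.56]
ft_force: [0.5, -0.0, 0.9]
opening: 0.66
grip_force: 30.0
```

>>> {"method": "move_arm", "body": {"commands": [[[0,0,2],[0,0,0],0.5],[[0,0,2.5],[0,0,0],0.5],[[0,0,2.5],[0,0,0],0.5],[[0,0,2.5],[0,0,0],0.5],[[-1.8,2.4,0.5],[0,0,0.4],0.5],[[-1.8,2.4,0],[0,0,0.4],0.5],[[-1.8,2.4,0],[0,0,0.4],0.5],[[-1.8,2.4,0],[0,0,0.4],0.5],[[-1.8,2.4,0],[0,0,0.4],0.5],[[-1.8,2.4,0],[0,0,0.4],0.5]]}}

```text
t: 16.95
eef_pos: [544.7, 156.5, 126.5]
tcp_rot: [3.141, 0.0, 1.602]
ft_force: [0.5, 0.6, -1.1]
opening: 0.662
grip_force: 30.0
```

>>> {"method": "move_arm", "body": {"commands": [[[-1.8,2.4,0],[0,0,0.4],0.5],[[-1.8,2.4,0],[0,0,0.4],0.5],[[-1.9,2.4,0],[0,0,0.4],0.5],[[-1.9,2.3,0],[0,0,0.2],0.5],[[0,0,0],[0,0,0],0.5],[[0,0,0],[0,0,0],0.5]]}}

```text
t: 17.55
eef_pos: [471.5, 251.0, 126.6]
tcp_rot: [3.141, 0.0, 1.628]
ft_force: [0.9, -0.1, -0.8]
opening: 0.658
grip_force: 30.0
```

Down 119 mm to 7.5, slowing.

>>> {"method": "move_arm", "body": {"commands": [[[-0.1,0,-2.5],[0,0,0],0.5],[[0,0,-2.5],[0,0,0],0.5],[[0,0,-2.5],[0,0,0],0.5],[[0,0,-2],[0,0,0],0.5],[[0,0,-1],[0,0,0],0.5],[[0,0,-0.7],[0,0,0],0.5],[[0,0,-0.4],[0,0,0],0.5],[[0,0,-0.2],[0,0,0],0.5],[[0,0,0],[0,0,0],0.5],[[0,0,0],[0,0,0],0.5]]}}

```text
t: 18.55
eef_pos: [470.8, 250.8, 9.0]
tcp_rot: [3.141, -0.0, 1.626]
ft_force: [0.4, 0.2, -1.1]
opening: 0.66
grip_force: 30.0
```

>>> {"method": "move_arm", "body": {"commands": [[[0,0,-0.2],[0,0,0],0.5],[[0,0,0],[0,0,0],0.5],[[0,0,0],[0,0,0],0.75],[[0,0,0],[0,0,0],0.85],[[0,0,0],[0,0,0],0.95],[[0,0,0],[0,0,0],0.95],[[0,0,2],[0,0,0],0.95],[[0,0,3],[0,0,0],1],[[0,0,3],[0,0,0],1],[[0,0,3],[0,0,0],1]]}}

```text
t: 19.55
eef_pos: [470.4, 250.6, 117.6]
tcp_rot: [-3.141, 0.0, 1.626]
ft_force: [-0.1, -0.3, -0.2]
opening: 1.001
grip_force: 0.0
```

>>> {"method": "move_arm", "body": {"commands": [[[0,-2.5,1],[0,0,0],1],[[0,-3,0],[0,0,0],1],[[0,-3,0],[0,0,0],1],[[0,-3,0],[0,0,0],1],[[0,-3,0],[0,0,0],1],[[0,0,0],[0,0,0],1],[[0,0,0],[0,0,0],1]]}}

```text
t: 20.25
eef_pos: [470.7, 105.4, 126.6]
tcp_rot: [3.141, -0.0, 1.625]
ft_force: [-0.6, 0.1, -0.6]
opening: 1.0
grip_force: 0.0
```

Run:
```python
from h import *
print(state()["eef_pos"],state()["tcp_rot"])
a=read_camera("top"); cv2.imwrite("pics/t4raw.png",a); H,S,V=cv2.split(cv2.cvtColor(a,cv2.COLOR_BGR2HSV)); f=lambda c:(c*255).astype(np.uint8)
print("novel",rect("top",f(((H<10)|(H>170))&(S>120)&(V>120)),24,(235,175,319,235)))
cv2.imwrite("pics/t4.png",np.hstack([cv2.resize(a[175:235,235:319],None,fx=5,fy=5,interpolation=cv2.INTER_CUBIC),cv2.resize(a[255:315,127:203],None,fx=5,fy=5,interpolation=cv2.INTER_CUBIC)]))
```

```text
[470.65812901 105.37526978 126.5658643 ] [ 3.14134045e+00 -7.64643533e-05  1.62458469e+00]
novel [651.3, 9.7, 71.6, 120.2, 5.1]
```

View pics/t4.png

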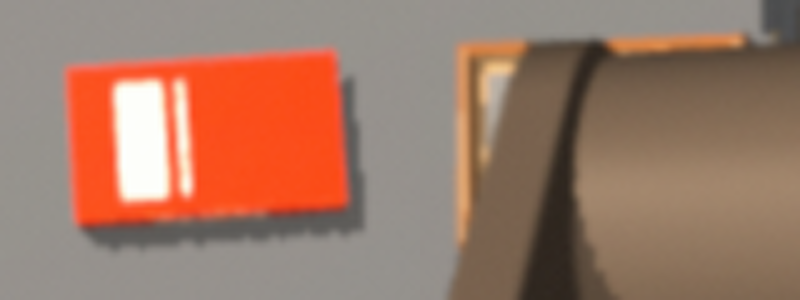

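The novel is at (652,9), yaw about 4.8°. The arm hides the memo tray, so I'll check it later.

>>> {"method": "move_arm", "body": {"commands": [[[2.6,-1.4,0],[0,0,0.3],1],[[2.6,-1.4,0],[0,0,0.3],1],[[2.6,-1.4,0],[0,0,0.3],1],[[2.6,-1.4,0],[0,0,0.3],1],[[2.6,-1.4,0],[0,0,0.3],1],[[2.6,-1.3,0],[0,0,0.2],1],[[2.6,-1.3,0],[0,0,0],1],[[0,0,-2.5],[0,0,0],1],[[0,0,-2.5],[0,0,0],1],[[0,0,0],[0,0,0],1]]}}

```text
t: 21.3
eef_pos: [651.1, 11.0, 73.2]
tcp_rot: [-3.136, -0.001, 1.657]
ft_force: [0.5, -0.4, -0.3]
opening: 1.001
grip_force: 0.0
```

>>> {"method": "move_arm", "body": {"commands": [[[0,0,-2.5],[0,0,0],1],[[0,0,-2.5],[0,0,0],1],[[0,0,-1],[0,0,0],1],[[0,0,0],[0,0,0],1],[[0,0,0],[0,0,0],1]]}}

```text
t: 21.8
eef_pos: [653.2, 10.0, 17.7]
tcp_rot: [3.14, 0.0, 1.656]
ft_force: [-0.1, -0.9, 0.5]
opening: 1.0
grip_force: 0.0
```

>>> {"method": "move_arm", "body": {"commands": [[[-0.1,-0.05,-0.9],[0,0,0],1],[[0,0,0],[0,0,0],0.5],[[0,0,0],[0,0,0],0.5],[[0,0,0],[0,0,0],0.5],[[0,0,0],[0,0,0],0.5],[[0,0,0],[0,0,0],0.5],[[0,0,0],[0,0,0],0.5]]}}

```text
t: 22.5
eef_pos: [651.8, 9.1, 7.7]
tcp_rot: [3.141, 0.0, 1.656]
ft_force: [0.7, -0.7, 2.1]
opening: 0.712
grip_force: 30.0
```

>>> {"method": "move_arm", "body": {"commands": [[[0,0,2],[0,0,0],0.5],[[0,0,2.5],[0,0,0],0.5],[[0,0,2.5],[0,0,0],0.5],[[0,0,2.5],[0,0,0],0.5],[[0,0,2.5],[0,0,0],0.5],[[-1.9,-2.6,0],[0,0,-0.2],0.5],[[-1.9,-2.6,0],[0,0,-0.2],0.5],[[-1.9,-2.6,0],[0,0,-0.2],0.5],[[-1.9,-2.6,0],[0,0,-0.2],0.5],[[-1.9,-2.6,0],[0,0,-0.2],0.5]]}}

```text
t: 23.5
eef_pos: [555.5, -121.6, 127.3]
tcp_rot: [-3.141, -0.0, 1.638]
ft_force: [0.4, -0.6, -1.6]
opening: 0.715
grip_force: 30.0
```

>>> {"method": "move_arm", "body": {"commands": [[[-1.9,-2.6,0],[0,0,-0.2],0.5],[[-1.9,-2.7,0],[0,0,-0.2],0.5],[[-1.9,-2.7,0],[0,0,-0.2],0.5],[[-1.9,-2.7,0],[0,0,-0.2],0.5],[[-1.8,-2.7,0],[0,0,-0.1],0.5],[[0,0,0],[0,0,0],0.5],[[0,0,0],[0,0,0],0.5]]}}

```text
t: 24.2
eef_pos: [462.2, -255.2, 127.4]
tcp_rot: [-3.142, -0.0, 1.621]
ft_force: [0.4, 0.1, -2.1]
opening: 0.713
grip_force: 30.0
```

>>> {"method": "move_arm", "body": {"commands": [[[0.05,0,-2.5],[0,0,0],0.5],[[0,0,-2.5],[0,0,0],0.5],[[0,0,-2],[0,0,0],0.5],[[0,0,-1],[0,0,0],0.5],[[0,0,-0.5],[0,0,0],0.5],[[0,0,-0.3],[0,0,0],0.5],[[0,0,0],[0,0,0],0.5],[[0,0,0],[0,0,0],0.5]]}}

```text
t: 25.0
eef_pos: [463.4, -254.9, 40.1]
tcp_rot: [3.141, 0.001, 1.623]
ft_force: [-0.2, -0.3, -2.4]
opening: 0.712
grip_force: 30.0
```

>>> {"method": "move_arm", "body": {"commands": [[[0,0,-0.2],[0,0,0],0.5],[[0,0,0],[0,0,0],0.5]]}}

```text
t: 25.2
eef_pos: [463.2, -254.9, 37.7]
tcp_rot: [3.141, 0.0, 1.623]
ft_force: [0.4, -0.3, -0.9]
opening: 0.714
grip_force: 30.0
```

Contact is starting, so I release, rise, and clear the view towards the start side.

>>> {"method": "move_arm", "body": {"commands": [[[0,0,0],[0,0,0],0.8],[[0,0,0],[0,0,0],0.9],[[0,0,0],[0,0,0],1],[[0,0,0],[0,0,0],1],[[0,0,2],[0,0,0],1],[[0,0,3],[0,0,0],1],[[0,0,3],[0,0,0],1],[[0,0,3],[0,0,0],1],[[0,-3,1],[0,0,0],1],[[-1,-3,1],[0,0,0],1]]}}

```text
t: 26.2
eef_pos: [453.9, -315.3, 168.9]
tcp_rot: [3.14, 0.001, 1.625]
ft_force: [0.4, 0.1, -0.2]
opening: 1.001
grip_force: 0.0
```

>>> {"method": "move_arm", "body": {"commands": [[[-2,-3,1],[0,0,-4],1],[[-2,-3,1],[0,0,-4],1],[[-2,-3,1],[0,0,-4],1],[[-2,-3,1],[0,0,-4],1],[[-2,-3,0],[0,0,-4],1],[[-2,-3,0],[0,0,-4],1],[[-2,-3,0],[0,0,-4],1],[[-2,-3,0],[0,0,-4],1],[[-2,-3,0],[0,0,-4],1],[[0,0,0],[0,0,0],1]]}}

```text
t: 27.2
eef_pos: [270.5, -587.6, 206.9]
tcp_rot: [-3.142, 0.001, 0.989]
ft_force: [-0.1, 0.6, -1.0]
opening: 0.999
grip_force: 0.0
```

Run:
```python
from h import *
print(state()["eef_pos"],state()["tcp_rot"])
a=read_camera("top"); s=read_camera("side"); H,S,V=cv2.split(cv2.cvtColor(a,cv2.COLOR_BGR2HSV)); f=lambda c:(c*255).astype(np.uint8)
print("novel",rect("top",f(((H<10)|(H>170))&(S>120)&(V>120)),54,(345,245,455,335)))
cv2.imwrite("pics/t5.png",cv2.resize(a[180:330,120:460],(800,353),interpolation=cv2.INTER_CUBIC)); cv2.imwrite("pics/s5.png",cv2.resize(s[110:420,150:400],(484,600),interpolation=cv2.INTER_CUBIC))
```

```text
[ 270.52482188 -587.57931628  206.87081211] [-3.14158313e+00  5.95675586e-04  9.88975109e-01]
novel [462.8, -251.8, 72.1, 125.7, 2.9]
```

View pics/t5.png

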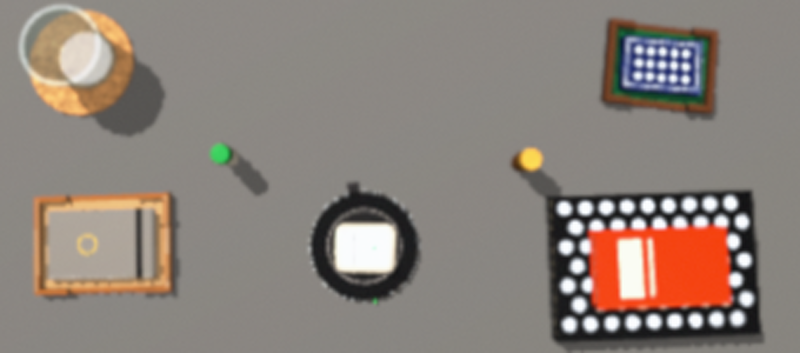

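View pics/s5.png

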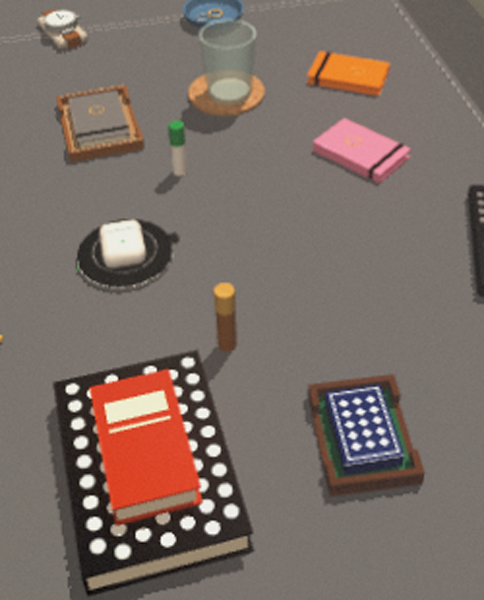

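All four are in place and the glass stands. I cross-check the novel's centring with side-view corners: hardback (55,382), (195,352), (249,537), (87,577), and novel (90,387), (166,371), (200,493), (116,513).

Run:
```python
from h import *
for p,z in(([[55,382],[195,352],[249,537],[87,577]],30),([[90,387],[166,371],[200,493],[116,513]],54)):
    w=onplane("side",np.array(p)/1.936+[150,110],z); print(w.mean(0).round(1),(w[1]-w[2]).round(1),(w[1]-w[0]).round(1))
```

```text
[ 463.6 -255.3   30. ] [ -7.7 185.6   0. ] [125.3   4.4   0. ]
[ 463.3 -256.2   54. ] [ -7.1 120.5   0. ] [64.5  1.7  0. ]
```

Centred within about 1 mm and square. Handing in.

```bash
python3 -c "
from h import *
print(env.job_done())"
```

```text
the job is handed in; nothing more can be done
None
```

The job is handed in: in the last pictures the earbuds, cards, notebook and novel each lay in their place, moved in that order, and the glass stood where it was; the hand-in gave no verdict back.

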